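# Push a tray of test tiles through the sprung flap of the drying cabinet

### The job

Load the waiting tray of test tiles into the bench drying cabinet: with the wooden push stick, slide the tray through the sprung flap and on along its runners until you feel it come up firmly against the back stop, without forcing it and keeping the gripper off the tray. Then draw the stick out so that the flap falls shut behind the tray, and lay the stick flat on the table clear of the cabinet, leaving the other things where they are.

Things in the scene. Friction and masses are not known exactly. Their poses are not given: they have to be found in the camera images.
- cabinet: Grey sheet-steel bench drying cabinet, fixed, 205 deep x 176 wide x 171 high (vent stub on the roof to 201). Origin: on the table (z = 0) under the middle of the closed flap; x is the way in, y to the left seen from the front. A knob stands 20 mm out of its front wall 128 mm above the table. In front of it a flat steel loading ledge, 128 wide, top 12 mm above the table, reaches out to x = -163 mm.
- mouth (a point): Middle of the sill of the opening, at the closed flap, 12 mm above the table (axes as the cabinet). The ledge runs on level through it into the cabinet. Opening 79 wide, 64 high above the sill, in a 6 mm front wall.
- runway (a point): Point on top of the ledge, in the middle, 64 mm in front of the flap (axes as the cabinet). Here begin the flared ends of two steel runners, 9 mm high: about 110 mm apart here, narrowing to 79 mm apart 32 mm in front of the flap, then straight on into the cabinet.
- chamber (a point): Point on the cabinet's inner floor 40 mm behind the flap (axes as the cabinet), level with the ledge: the tray's rear must get past here for the flap to shut. Farther in, out of sight, is a rigid back stop that the potters set by hand: its flat face is anywhere from 146 to 180 mm behind the flap. Its place is not measured and must be felt.
- flap (a joint): Sprung steel flap with a slippery nylon lower edge that fills the opening, 75 wide, 60 high, hinged along its top edge 62 mm above the ledge. 0 = shut (hanging upright), positive (rad) = swung inwards, to 1.4; it cannot swing outwards. Its spring resists with about 1 N, keeps its edge resting on whatever passes under it, and shuts it once the way is clear.
- tray: Open aluminium tray 100 long (x) x 74 wide (y) x 15 high, about 0.4 kg with its two tiles; nose raked back, rear upright. It waits on the ledge before the flap, nearly square to it. Origin: centre of its underside; x points to the flap. It slides at about 1 to 5 N. At the stop it wants a steady press of 10 to 15 N for a moment (under 8 N is not firm); over 22 N is forcing it.
- tile_far: Beige glaze test tile 40 x 60 x 9 lying loose in the half of the tray nearer the flap. Origin: centre of its underside.
- tile_near: Dark glaze test tile 40 x 60 x 9 lying loose in the half of the tray nearer the robot. Origin: centre of its underside.
- pusher: Wooden push stick shaped like a T, lying flat on the table, 0.08 kg. Handle 18 wide (y) x 18 high, from x = -74 mm to the cross head; cross head 56 wide (y), 18 high, 16 thick, its flat pushing face at x = +140 mm. Origin: centre of the underside of the handle, 140 mm behind the pushing face, a good place to grip; x points from handle to head.
- wood_tool: Bystander: flat wooden modelling tool 17 x 169 x 8 (no cross head). Origin: centre of its underside.
- wood_kidney: Bystander: wooden kidney rib 46 x 116 x 8. Origin: centre of its underside.
- slip_jar: Bystander: clear jar with a black lid, 63 across, 94 high. Origin: centre of its underside.
- glaze_pot: Bystander: white pot with a lid, 71 across, 76 high. Origin: centre of its underside.
- clay_lump: Bystander: lump of clay 69 x 79 x 46. Origin: centre of its underside.
- tape: Bystander: roll of masking tape 98 across, 25 high. Origin: centre of its underside.
Not all that is in view belongs to the job. What is shaped like the tile_near but red or turquoise is not meant.

How it is judged:
On the way, in this order (a step that is already met when the one before it is completed fails the run):
1. the tray's nose has opened the flap, pushed by the stick (value of joint flap above 0.25 rad and x of tray in the frame of cabinet above -0.03 m and contact force between pusher and tray above 0.3 N).
2. the tray is pressed firmly home against the back stop with the stick (at least 8 N, and it moves no further) (x of tray in the frame of cabinet between 0.092 and 0.136 m and angle between the x axis of tray and the x axis of cabinet, either way round below 0.07 rad and contact force between pusher and tray above 8 N and linear speed of tray below 0.004 m/s), for 0.05 s.
At the end, for the whole second after the job is handed in: The tray, pressed home before, rests square (4 deg) on the cabinet floor, its centre 92 to 136 mm inside the flap; both tiles lie flat in their halves of it; the flap is shut (under 0.06 rad); the stick lies flat and still on the table, not touching the cabinet (x of tray in the frame of cabinet between 0.092 and 0.136 m and angle between the x axis of tray and the x axis of cabinet, either way round below 0.07 rad and z of tray in the frame of cabinet below 0.016 m and x of tile_far in the frame of tray between 0.004 and 0.024 m and z of each of tile_far, tile_near in the frame of tray below 0.009 m and x of tile_near in the frame of tray between -0.038 and -0.018 m and value of joint flap below 0.06 rad and linear speed of each of tray, pusher below 0.01 m/s and height (world z) of pusher between -0.006 and 0.006 m and angle between pusher's own z axis and vertical below 0.15 rad and contact force between pusher and cabinet below 0.05 N).
It fails at once if the tray is forced: the stick presses on it with more than 22 N (contact force between pusher and tray above 22 N).
It fails at once if a bystander is moved more than 30 mm (distance of any of wood_tool, wood_kidney, slip_jar, glaze_pot, clay_lump, tape from where it was at the start of the episode above 0.03 m).
It fails at once if the gripper touches the tray (contact force between any of the arm, the fingers and tray above 0.5 N).
It also fails if it takes over 70 s, if anything falls off the work surface, if the arm or the gripper's body presses on something with over 40 N, if the wrist force passes 120 N, or if a joint passes its speed limit or range.

### The arm

A 6-joint arm with a two-finger parallel gripper is mounted at the origin on a cart in front of the work surface, level with it; the furniture and walls round the work are solid. World frame = base frame: x ahead of the robot, y to its left, z up, the work surface at z = 0. Lengths are in m, angles in rad, forces in N, time in s.
With the tool pointing down it reaches from about 0.325 to 0.9 m from the base axis. Payload 3.5 kg.
Tool frame: the origin (TCP) lies midway between the tips of the shut fingers; the grasp point (between the pads) lies 19 mm behind it (manip.pinch_z is the distance from the TCP to the grasp point, in m); z points along the fingers, y is the line along which they close (so a half turn about z gives the same grasp; the last joint's range is limited). The gripper opens to 85 mm and grips with 20 to 120 N. Pads are 22 mm wide; open, the fingers measure 114 mm over their backs; the gripper's body (76 mm by 85 mm) begins 54 mm behind the grasp point. The pads swing forward as they close: fully open they stand 13 mm farther back than shut.
Start: joints at [-1.24, 0.276, -0.026, 1.268, 0, 1.467], TCP at [0.263, -0.567, 0.231] pointing down, gripper open.
Joint ranges: [-3.12, 3.12], [-0.85, 1.88], [-1.08, 1.24], [-1.95, 2.15], [-1.57, 1.53], [-3.14, 3.14]. Speed limits (rad/s): [2.57, 2.57, 3.14, 3.14, 3.14, 3.14].

### API

Orientations are given as a rotation vector (axis times angle).
In Python, from plant import get_state, imaging, workorder, spotter, manip gives the robot as it stands.
- The arm moves only by the tool step_arm, never from a script. Its argument "plan" is one flat list of numbers, 6 for each row, row after row: the shift along the tool's x, y, z in units of 0.12 m (1.0 is 0.12 m), then the turn, a rotation vector about the tool's x, y, z in units of pi/2 rad (1.0 is pi/2 rad). A call has 1 to 10 rows; each row shifts and turns the commanded pose from where the row before left it, along the tool's axes as they then stand; what a row does not reach is not made up. A row lasts 1/12 s, in which the tool goes at most 41.7 mm and 7.16 degrees, less where a joint would pass 70% of its speed; a pose out of reach is approached as far as the arm can. A call with a number of a shift or a turn outside -1 to 1 is refused whole. A call with a gripper value outside its range is refused whole. "fingers" is the opening, from -1 (shut) to 1 (fully open), so that 0 is half open, set as the call begins (left out, the last holds). The fingers move at their own pace and stop on an object; "grip_force" is the grip in N (left out, the last holds). Time passes only in rows, so rows that do not move let the fingers close. It gives the time, the measured TCP pose, the force, the opening and the grip force at its end, in the units of the state.
- get_state(): the state, without advancing time (a new reading comes with each control period).
- imaging.capture(name): name is "scene" or "top"; returns a dict with "img" (480x640x3 uint8, red, green, blue), "camera_matrix" (3x3 intrinsics, pixels), "distortion" ([k1, k2, p1, p2, k3] as OpenCV has them; the pictures are not rectified), "origin" and "rotation" of the camera in the world. Camera axes: x right, y up, looking along -z (the intrinsics and any distortion apply to the point x, -y, -z); pixel columns grow to the right and rows downward; lengths in m; the calibration is good to about 2 mm. A picture is of the moment at which its call begins. There is no depth.
- workorder.job_done(): hands the job in; it is judged then, once.
Trained networks look in a picture, given as the dict that the camera call returned (one of the last four; its "shot" number tells which), for a name from the list of things; names that differ only in an ending like _2 or _b are one class to them, and where a whole thing is asked for, a point or a joint stands for the part that bears it (a point fixed in the world has none). Each returns a list of dicts, best first, with "p" (0 to 1); they miss things now and then, are a little off and sometimes report something else, mostly with a low value. They report only what shows in the picture. A call takes as long as a camera call. They do not tell look-alikes from the thing itself.
- spotter.trace(thing, picture): "pixels" (480x640 bool, what is visible of it).
- spotter.spot_point(thing, picture): "location" ([x, y, z] in m, in the coordinates of the camera as it stood for that picture, good to about 4 mm: a listed point, or the origin of a listed thing).
The state is a dict: "time_s": time; "qpos": joint angles; "joint_vel": joint speeds; "joint_efforts": joint torques, N m; "tool_pos": TCP position; "orientation": TCP orientation; "ft_force": force on the tool from outside, world axes, zero at the start; "moment": the same for the moment, N m; "width": opening from 0.0 (shut) to 1.0 (fully open); "gripper_force": force on a finger pad.
Only numpy, scipy, OpenCV 4.12 (cv2) and the standard library are available. Lean on these libraries where they do the work, as an engineer would, in place of code of your own. Each camera call takes 0.05 s, during which the arm holds its last target. There are 200 camera calls.

## Working session

There is one attempt and no reset: what is moved stays moved. The work goes in short steps, Python scripts to look and compute and a tool call to move; the robot and the scene stay as the last step left them, time stands still between calls to the robot, and variables do not carry over. Pictures are saved under pics/ and viewed, at most 10 in all, crops included, and the job is handed in when it is done.

Besides the shell and the picture viewer there is one more tool, called after "Request:" as name(argument=value, ...) on one line, values as JSON. step_arm: Moves the arm, as the interface text tells. Its arguments: {"type":"object","properties":{"plan":{"type":"array","items":{"type":"number","minimum":-1,"maximum":1}},"fingers":{"type":"number"},"grip_force":{"type":"number"}},"required":["plan"]}

```bash
mkdir -p pics
cat > h.py <<'E'
import numpy as np, cv2
from scipy.spatial.transform import Rotation as R
from plant import get_state, imaging, workorder, spotter, manip
def shot(name,fn=None):
    p=imaging.capture(name)
    if fn: cv2.imwrite('pics/'+fn,p['img'][:,:,::-1])
    return p
def w(p,loc): return np.array(p['rotation'])@np.array(loc)+np.array(p['origin'])
def pix(p,X):
    c=(np.array(X).reshape(-1,3)-p['origin'])@np.array(p['rotation'])
    c=c*[1,-1,-1]
    return cv2.projectPoints(c,np.zeros(3),np.zeros(3),np.array(p['camera_matrix']),np.array(p['distortion']))[0][:,0]
def ray(p,uv,z):
    n=cv2.undistortPoints(np.array(uv,float).reshape(-1,1,2),np.array(p['camera_matrix']),np.array(p['distortion']))[:,0]
    d=np.c_[n[:,0],-n[:,1],-np.ones(len(n))]@np.array(p['rotation']).T
    o=np.array(p['origin']); return o+d*((z-o[2])/d[:,2:])
E
python3 - <<'E'
from h import *
np.set_printoptions(precision=4,suppress=True)
s=get_state(); print({k:s[k] for k in('time_s','tool_pos','orientation','ft_force','width')},manip.pinch_z)
for c in('top','scene'):
    p=shot(c,c+'0.png'); print(c,p['origin'])
    for t in ['mouth','runway','chamber','cabinet','tray','tile_far','tile_near','pusher','wood_tool','wood_kidney','slip_jar','glaze_pot','clay_lump','tape']:
        r=spotter.spot_point(t,p)
        print(t,[(round(d['p'],2),w(p,d['location']).round(3).tolist(),pix(p,w(p,d['location'])).round().tolist()[0]) for d in r[:3]])
E
```

```text
{'time_s': 0.0, 'tool_pos': array([ 0.2625, -0.5664,  0.2301]), 'orientation': array([-3.0658, -0.6757,  0.0005]), 'ft_force': array([0.4011, 0.6007, 0.6513]), 'width': 0.9952800522078239} 0.0187
top [ 0.4765 -0.2841  1.5195]
mouth [(0.92, [2.836, 2.076, 3.879], [-235.0, 787.0])]
runway [(0.72, [2.84, 2.079, 3.883], [-235.0, 787.0]), (0.47, [2.822, 2.062, 3.865], [-235.0, 787.0])]
chamber [(0.78, [2.84, 2.079, 3.883], [-235.0, 787.0])]
cabinet [(0.73, [2.856, 2.095, 3.899], [-235.0, 787.0]), (0.57, [2.826, 2.065, 3.869], [-235.0, 787.0])]
tray [(0.84, [2.839, 2.078, 3.882], [-235.0, 787.0])]
tile_far [(0.57, [2.827, 2.067, 3.87], [-235.0, 787.0])]
tile_near [(0.8, [2.858, 2.098, 3.901], [-235.0, 787.0]), (0.71, [2.849, 2.089, 3.892], [-235.0, 787.0]), (0.67, [2.861, 2.1, 3.904], [-235.0, 787.0])]
pusher [(0.87, [2.851, 2.09, 3.894], [-235.0, 787.0])]
wood_tool [(0.69, [2.86, 2.099, 3.903], [-235.0, 787.0]), (0.19, [2.822, 2.061, 3.865], [-235.0, 787.0])]
wood_kidney [(0.61, [2.86, 2.099, 3.903], [-235.0, 787.0])]
slip_jar [(0.82, [2.852, 2.091, 3.895], [-235.0, 787.0])]
glaze_pot [(0
[... 737 characters left out ...]
0.678, 1.829], [-313.0, 874.0]), (0.43, [0.805, -0.59, 1.917], [-313.0, 874.0])]
tile_near [(0.92, [0.538, -0.857, 1.65], [-313.0, 874.0]), (0.51, [0.503, -0.892, 1.615], [-313.0, 874.0]), (0.43, [0.673, -0.722, 1.785], [-313.0, 874.0])]
pusher [(0.96, [0.493, -0.902, 1.605], [-313.0, 874.0]), (0.57, [0.817, -0.578, 1.929], [-313.0, 874.0])]
wood_tool [(0.59, [0.804, -0.591, 1.916], [-313.0, 874.0])]
wood_kidney [(0.54, [0.671, -0.724, 1.783], [-313.0, 874.0]), (0.53, [0.629, -0.766, 1.741], [-313.0, 874.0])]
slip_jar [(0.55, [0.737, -0.658, 1.849], [-313.0, 874.0])]
glaze_pot []
clay_lump [(0.72, [0.671, -0.724, 1.783], [-313.0, 874.0])]
tape [(0.96, [0.767, -0.627, 1.88], [-313.0, 874.0])]
```

The camera rotation is a rotation vector, not a matrix, so I'll fix the helper.

```bash
sed -i "s/    if fn: cv2/    p['R0']=p['rotation'] if 0 else None\n    if fn: cv2/" h.py
sed -i "/R0/d; s/np.array(p\['rotation'\])/RM(p)/g" h.py; echo "def RM(p):
    r=np.array(p['rotation']); return R.from_rotvec(r).as_matrix() if r.shape==(3,) else r" >> h.py
python3 - <<'E'
from h import *
np.set_printoptions(precision=4,suppress=True)
for c in('top','scene'):
    p=shot(c,c+'1.png'); print(c,p['origin'],p['rotation'])
    for t in ['mouth','runway','chamber','cabinet','tray','tile_far','tile_near','pusher','wood_tool','wood_kidney','slip_jar','glaze_pot','clay_lump','tape']:
        r=spotter.spot_point(t,p)
        print(t,[(round(d['p'],2),w(p,d['location']).round(3).tolist(),pix(p,w(p,d['location'])).round().tolist()[0]) for d in r[:3]])
E
```

```text
top [ 0.4765 -0.2841  1.5195] [ 0.0465 -0.0467 -1.5621]
mouth [(0.88, [0.698, -0.219, 0.014], [296.0, 183.0]), (0.73, [0.669, -0.401, -0.0], [363.0, 195.0])]
runway [(0.89, [0.633, -0.234, 0.009], [302.0, 208.0]), (0.75, [0.604, -0.513, -0.001], [404.0, 219.0])]
chamber []
cabinet [(0.67, [0.695, -0.22, 0.001], [297.0, 185.0])]
tray [(0.58, [0.621, -0.236, 0.009], [302.0, 212.0])]
tile_far [(0.65, [0.636, -0.23, 0.021], [300.0, 206.0])]
tile_near [(0.88, [0.356, -0.663, 0.004], [461.0, 312.0]), (0.85, [0.35, -0.551, 0.005], [419.0, 314.0]), (0.83, [0.597, -0.24, 0.02], [303.0, 221.0])]
pusher [(0.78, [0.405, -0.314, -0.0], [331.0, 293.0])]
wood_tool [(0.72, [0.668, -0.403, 0.002], [364.0, 195.0])]
wood_kidney []
slip_jar [(0.69, [0.711, 0.003, -0.004], [215.0, 179.0]), (0.56, [0.406, -0.314, -0.002], [331.0, 292.0])]
glaze_pot [(0.66, [0.725, 0.109, 0.002], [176.0, 173.0])]
clay_lump [(0.84, [0.521, -0.505, 0.0], [401.0, 250.0])]
tape [(0.89, [0.606, -0.513, 0.002], [405.0, 219.0])]
scene [-0.2421 -1.6369  0.87  ] [ 1.0755 -0.2852 -0.4844]
mouth [(0.87, [0.697, -0.219, 0.014], [350.0, 238.0])]
runway [(0.96, [0.634, -0.231, 0.014], [335.0, 244.0])]
chamber [(0.77, [0.733, -0.212, 0.01], [359.0, 235.0])]
cabinet []
tray [(0.84, [0.625, -0.235, 0.012], [334.0, 246.0])]
tile_far [(0.4, [0.626, -0.234, 0.01], [334.0, 246.0])]
tile_near [(0.86, [0.355, -0.661, 0.004], [331.0, 349.0]), (0.52, [0.35, -0.553, 0.003], [306.0, 327.0]), (0.41, [0.594, -0.242, 0.02], [326.0, 247.0])]
pusher [(0.91, [0.401, -0.313, 0.002], [280.0, 280.0])]
wood_tool [(0.58, [0.668, -0.398, 0.003], [376.0, 267.0])]
wood_kidney [(0.57, [0.507, -0.401, 0.003], [329.0, 283.0])]
slip_jar [(0.55, [0.707, 0.002, 0.002], [318.0, 216.0])]
glaze_pot [(0.17, [0.625, -0.233, 0.014], [333.0, 245.0])]
clay_lump [(0.87, [0.516, -0.51, 0.003], [353.0, 300.0])]
tape [(0.72, [0.605, -0.513, 0.001], [381.0, 292.0])]
```

View pics/top0.png

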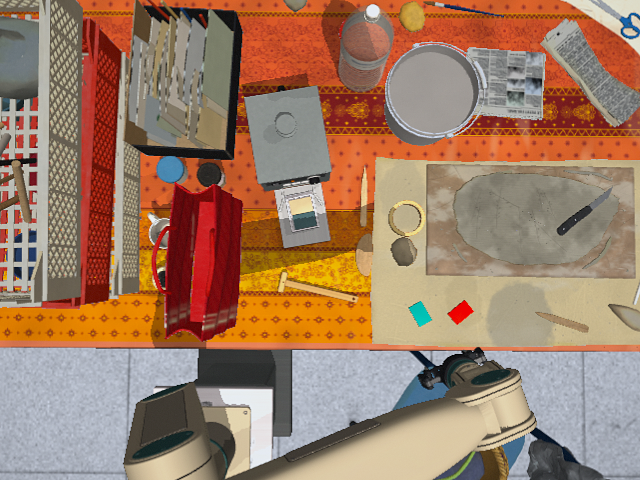

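View pics/scene0.png

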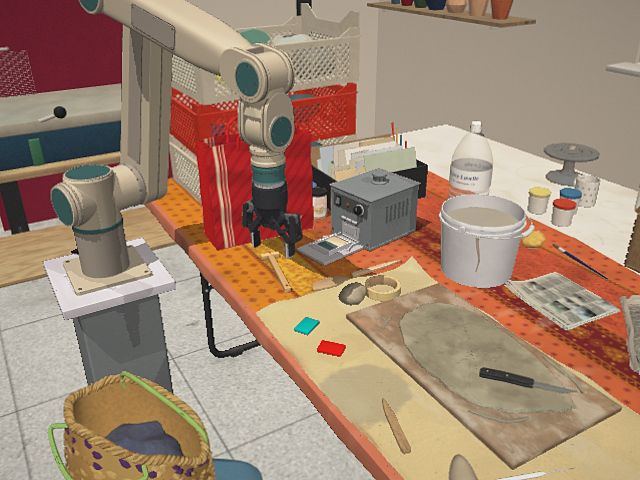

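Top view: the T-shaped stick has its head at (284,284) and handle end at (355,297). The tray with beige and dark tiles sits on the ledge at about (302,212), and the cabinet is at (287,135). The red bag at about (205,260) is tall, and the kidney is at (364,255).

Two look-alike groups:
- **Stick:** the T-shape at (320,290) fits because it has a cross head. The plain tool at (364,190) has none.
- **Tile:** the dark one in the tray at (303,221) fits, and turquoise (419,314) and red (461,312) don't.

Next is the confirming crop, with measured poses.

Run:
```python
from h import *
np.set_printoptions(precision=4,suppress=True)
p=shot('top'); im=p['img']
cv2.imwrite('pics/crop1.png',cv2.resize(im[165:305,250:380,::-1],None,fx=4,fy=4,interpolation=cv2.INTER_CUBIC))
m=spotter.trace('pusher',p)[0]; print(m['p'],m['pixels'].sum())
v,u=np.nonzero(m['pixels']); X=ray(p,np.c_[u,v],0.018)[:,:2]
c=X.mean(0); U,S,V=np.linalg.svd(X-c,full_matrices=False); a=V[0]
t=(X-c)@a; s=(X-c)@np.array([-a[1],a[0]])
for lo in np.arange(-.14,.15,.02):
    k=(t>=lo)&(t<lo+.02)
    if k.any(): print(round(lo,2),k.sum(),s[k].min().round(4),s[k].max().round(4),s[k].mean().round(4))
print(c,a,np.degrees(np.arctan2(a[1],a[0])),t.min(),t.max())
m=spotter.trace('tray',p)
if m:
    v,u=np.nonzero(m[0]['pixels']); X=ray(p,np.c_[u,v],0.027)[:,:2]
    print('tray',m[0]['p'],cv2.minAreaRect(X.astype(np.float32)*1000))
print('mouth etc px',pix(p,[[.6975,-.219,.012],[.6335,-.2325,.012]]))
# bag corner
q=shot('scene'); b=ray(q,[[215,248],[300,225]],0)[:,:2]; print('bag base',b)
for z in(.2,.25,.3,.35,.4): print(z,pix(q,[[*b[0],z]]),ray(p,[[240,205],[237,310]],z)[:,:2].ravel())
```

```text
0.91 649
-0.14 2 -0.0008 0.0018 0.0005
-0.12 53 -0.0093 0.0092 -0.0001
-0.1 53 -0.0095 0.009 -0.0002
-0.08 51 -0.0088 0.0088 -0.0
-0.06 51 -0.0083 0.0091 0.0002
-0.04 49 -0.0086 0.0082 -0.0002
-0.02 48 -0.0084 0.0079 -0.0001
0.0 52 -0.0093 0.0089 0.0001
0.02 55 -0.0096 0.0098 0.0002
0.04 65 -0.0111 0.0115 0.0004
0.06 80 -0.025 0.0239 -0.0003
0.08 90 -0.027 0.0271 -0.0
[ 0.4151 -0.2663] [0.2193 0.9757] 77.33066948580283 -0.12112128537492414 0.09218704313481599
tray 0.85 ((622.7171020507812, -232.63160705566406), (101.57841491699219, 73.86126708984375), 13.174103736877441)
mouth etc px [[296.2294 183.6795]
 [300.986  207.317 ]]
bag base [[ 0.3187 -0.0344]
 [ 0.6218 -0.0284]]
0.2 [[208.968  187.7332]] [ 0.6182 -0.0951  0.3722 -0.0921]
0.25 [[207.355  171.6905]] [ 0.6129 -0.1022  0.3761 -0.0994]
0.3 [[205.6961 155.2239]] [ 0.6075 -0.1094  0.3801 -0.1067]
0.35 [[203.9892 138.3147]] [ 0.6021 -0.1165  0.384  -0.114 ]
0.4 [[202.2321 120.9431]] [ 0.5968 -0.1237  0.388  -0.1212]
```

View pics/crop1.png

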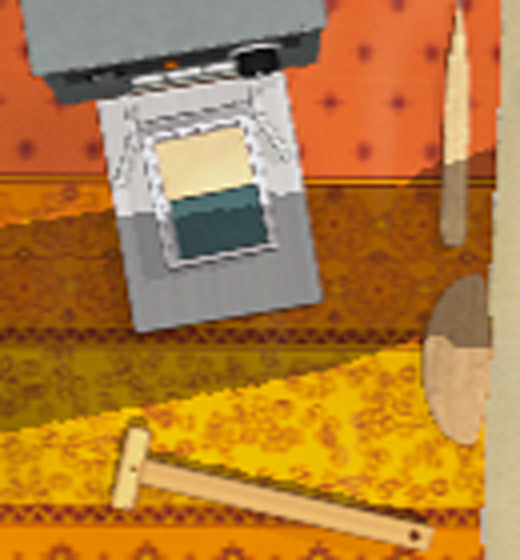

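The crop confirms the T-stick, head at top-image (284,284). It also shows the tray with dark and beige tiles, both runner flares, and the knob right of the mouth at about (315,180). Now I'll work out the cabinet axis and the arm's clearance to the bag.

Run:
```python
from h import *
np.set_printoptions(precision=4,suppress=True)
p=shot('top')
L=np.array([[137,332],[322,302],[97,100],[283,72]])/4-0.5+[250.5,165.5]
W=ray(p,L,.012)[:,:2]; print('ledge',W)
for a,b in((0,2),(1,3)): d=W[b]-W[a]; print('yaw',np.degrees(np.arctan2(d[1],d[0])),np.linalg.norm(d))
d=W[0]-W[1]; print('front yaw',np.degrees(np.arctan2(-d[0],d[1])),np.linalg.norm(d),(W[0]+W[1])/2)
q=shot('scene')
pts={}
for pic in(p,q):
  for t in('mouth','runway','chamber'):
    for r in spotter.spot_point(t,pic)[:1]: pts.setdefault(t,[]).append(w(pic,r['location']))
for t in pts: print(t,np.array(pts[t]))
s=get_state();print(s['time_s'],s['qpos'],s['tool_pos'])
for z in(.3,.4,.45,.5,.55,.6,.7): print(z,pix(q,[[.2625,-.5664,z]]))
Rt=R.from_rotvec(s['orientation']).as_matrix(); print(Rt)
```

```text
ledge [[ 0.5236 -0.1887]
 [ 0.5447 -0.3126]
 [ 0.6798 -0.1599]
 [ 0.6999 -0.2852]]
yaw 10.463456241353162 0.15892860670037257
yaw 10.023972475686737 0.15759352890153333
front yaw 9.690461861053368 0.12567337053547886 [ 0.5341 -0.2507]
mouth [[ 0.6984 -0.2219  0.0154]
 [ 0.6961 -0.2195  0.015 ]]
runway [[ 0.6342 -0.2343  0.0119]
 [ 0.6326 -0.2323  0.0118]]
chamber [[ 0.7351 -0.2159  0.0118]
 [ 0.7347 -0.2142  0.0119]]
3.6 [-1.2404  0.2764 -0.0264  1.268  -0.      1.4674] [ 0.2627 -0.5671  0.2313]
0.3 [[271.2763 228.6529]]
0.4 [[269.0345 185.3221]]
0.45 [[267.8473 162.457 ]]
0.5 [[266.6122 138.7264]]
0.55 [[265.326  114.0753]]
0.6 [[263.9851  88.4439]]
0.7 [[261.1236  33.9714]]
[[ 0.9074  0.4203 -0.    ]
 [ 0.4203 -0.9074 -0.    ]
 [-0.     -0.     -1.    ]]
```

Request:
step_arm(plan=[0.223, -0.149, 0.11, 0, 0, 0, 0.223, -0.149, 0.11, 0, 0, 0, 0.223, -0.149, 0.11, 0, 0, 0, 0.223, -0.149, 0.11, 0, 0, 0, 0.223, -0.149, 0.11, 0, 0, 0, 0.223, -0.149, 0.11, 0, 0, 0, 0.223, -0.149, 0.11, 0, 0, 0, 0.223, -0.149, 0.11, 0, 0, 0, 0, 0, 0, 0, 0, -0.073, 0, 0, 0, 0, 0, -0.073], fingers=1)

```text
time_s: 4.43
tool_pos: [0.3969, -0.3446, 0.1245]
orientation: [-2.963, -1.035, 0.002]
ft_force: [-0.3, -0.1, -0.1]
width: 0.997
gripper_force: 0.0
```

Request:
step_arm(plan=[0, 0, 0, 0, 0, -0.073, 0, 0, 0, 0, 0, -0.073, 0, 0, 0, 0, 0, -0.073, 0, 0, 0, 0, 0, -0.073, 0, 0, 0, 0, 0, -0.073, 0, 0, 0, 0, 0, -0.073, 0, 0, 0, 0, 0, 0])

```text
time_s: 5.02
tool_pos: [0.3969, -0.3474, 0.1258]
orientation: [2.449, 1.967, 0.0]
ft_force: [-1.0, 0.0, -0.4]
width: 0.997
gripper_force: 0.0
```

```bash
cat >> h.py <<'E'
def delta(xyz,yaw_deg):
    "remaining tool-frame shift (units) and turn (units) to a tool-down pose with tool x at yaw"
    s=get_state(); T=R.from_rotvec(s['orientation']); c,n=np.cos(np.radians(yaw_deg)),np.sin(np.radians(yaw_deg))
    G=R.from_matrix(np.array([[c,n,0],[n,-c,0],[0,0,-1]]))
    m=T.as_matrix()
    print('t',round(s['time_s'],2),'pos',np.round(s['tool_pos'],4),'yaw',round(np.degrees(np.arctan2(m[1,0],m[0,0])),2),'F',np.round(s['ft_force'],2),'w',round(s['width'],3),'gf',s['gripper_force'])
    print(' shift/u',np.round(T.inv().apply(np.array(xyz)-s['tool_pos'])/.12,4),'turn/u',np.round((T.inv()*G).as_rotvec()/(np.pi/2),4))
E
python3 - <<'E'
from h import *
delta([.3969,-.3473,.004],77.33); print(get_state()['qpos'])
E
```

```text
t 5.02 pos [ 0.3969 -0.3474  0.1258] yaw 77.52 F [-0.97  0.02 -0.4 ] w 0.997 gf 0.0
 shift/u [ 1.2000e-03 -6.0000e-04  1.0154e+00] turn/u [0.0002 0.0001 0.0022]
[-8.41599015e-01  1.85597833e-01 -3.77062270e-01  1.00782231e+00
  5.33325890e-06  9.46936894e-01]
```

Request:
step_arm(plan=[0, 0, 0.2, 0, 0, 0, 0, 0, 0.2, 0, 0, 0, 0, 0, 0.2, 0, 0, 0, 0, 0, 0.2, 0, 0, 0, 0, 0, 0.12, 0, 0, 0, 0, 0, 0.08, 0, 0, 0, 0, 0, 0, 0, 0, 0, 0, 0, 0, 0, 0, 0])

```text
time_s: 5.68
tool_pos: [0.3968, -0.3474, 0.0057]
orientation: [-2.452, -1.963, 0.0]
ft_force: [-0.0, -0.5, 0.1]
width: 0.998
gripper_force: 0.0
```

Request:
step_arm(plan=[0, 0, 0, 0, 0, 0, 0, 0, 0, 0, 0, 0, 0, 0, 0, 0, 0, 0, 0, 0, 0, 0, 0, 0, 0, 0, 0, 0, 0, 0, 0, 0, 0, 0, 0, 0, 0, 0, 0, 0, 0, 0, 0, 0, 0, 0, 0, 0], fingers=-1, grip_force=80)

```text
time_s: 6.35
tool_pos: [0.3972, -0.3477, 0.0065]
orientation: [2.451, 1.964, 0.0]
ft_force: [-1.2, 1.4, 5.7]
width: 0.18
gripper_force: 79.6
```

Request:
step_arm(plan=[0, 0, -0.15, 0, 0, 0, 0, 0, -0.2, 0, 0, 0, 0, 0, -0.2, 0, 0, 0, 0, 0, 0, 0, 0, 0.05, 0, 0, 0, 0, 0, 0.075, 0, 0, 0, 0, 0, 0.075, 0, 0, 0, 0, 0, 0.075, 0, 0, 0, 0, 0, 0.075, 0, 0, 0, 0, 0, 0.075, 0, 0, 0, 0, 0, 0.075])

```text
time_s: 7.18
tool_pos: [0.3965, -0.347, 0.0713]
orientation: [-3.019, -0.868, 0.001]
ft_force: [-0.8, 0.1, -1.3]
width: 0.183
gripper_force: 78.9
```

Request:
step_arm(plan=[0, 0, 0, 0, 0, 0.075, 0, 0, 0, 0, 0, 0.075, 0, 0, 0, 0, 0, 0.075, 0, 0, 0, 0, 0, 0.05, 0, 0, 0, 0, 0, 0.05, 0, 0, 0, 0, 0, 0])

```text
time_s: 7.68
tool_pos: [0.3965, -0.347, 0.0713]
orientation: [-3.14, -0.085, 0.001]
ft_force: [-0.4, 0.1, -0.9]
width: 0.188
gripper_force: 78.9
```

Run:
```python
from h import *
np.set_printoptions(precision=4,suppress=True)
delta([.376,-.2785,.020],10.2); print(get_state()['qpos'])
p=shot('top'); im=p['img']; cv2.imwrite('pics/crop2.png',cv2.resize(im[165:325,230:390,::-1],None,fx=3.5,fy=3.5,interpolation=cv2.INTER_CUBIC))
q=shot('scene')
for n,pic in(('top',p),('scene',q)):
    for r in spotter.spot_point('pusher',pic)[:1]: print(n,r['p'],w(pic,r['location']))
m=spotter.trace('pusher',p)
if m:
    v,u=np.nonzero(m[0]['pixels']); X=ray(p,np.c_[u,v],get_state()['tool_pos'][2]+.012)[:,:2]; print(m[0]['p'],len(X))
    c=X.mean(0); d=np.array([np.cos(np.radians(10.2)),np.sin(np.radians(10.2))]); t=(X-c)@d; s=(X-c)@np.array([-d[1],d[0]])
    print(c,t.min(),t.max())
    for lo in np.arange(-.14,.15,.02):
        k=(t>=lo)&(t<lo+.02)
        if k.any(): print(round(lo,2),k.sum(),s[k].min().round(4),s[k].max().round(4),s[k].mean().round(4))
```

```text
t 7.68 pos [ 0.3965 -0.347   0.0713] yaw 3.09 F [-0.37  0.11 -0.85] w 0.188 gf 78.90092611312866
 shift/u [-0.1392 -0.5791  0.4278] turn/u [-0.0004  0.0004 -0.079 ]
[-0.8416  0.245  -0.4347  0.892  -0.0002  2.2461]
top 0.72 [ 0.6324 -0.2324  0.0092]
scene 0.71 [ 0.4319 -0.3427  0.0637]
0.89 480
[ 0.5126 -0.3405] -0.08098540158701044 0.05900239727127595
-0.1 3 0.0111 0.0161 0.0136
-0.08 52 0.0001 0.0182 0.0093
-0.06 60 -0.0034 0.0159 0.0064
-0.04 56 -0.0044 0.0142 0.0048
-0.02 55 -0.0079 0.0107 0.0013
0.0 60 -0.0101 0.0093 -0.0005
0.02 61 -0.0254 0.0062 -0.0043
0.04 133 -0.0327 0.0195 -0.0072
```

View pics/crop2.png

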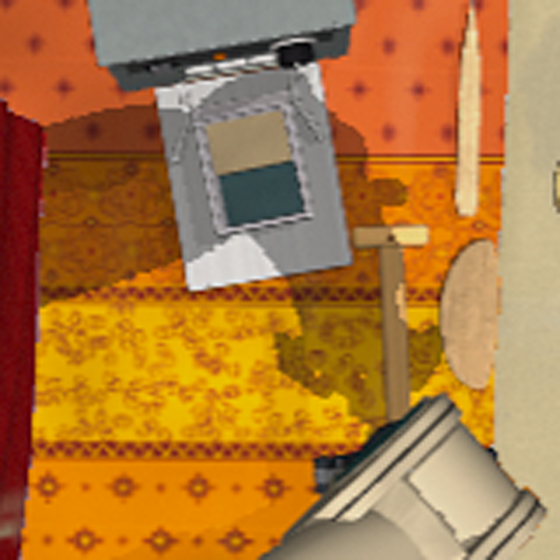

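The crop shows the stick held straight: head at crop (392,237), ledge and tray undisturbed, bag edge left at (40,300), well clear. The tool over-turned 7°, so I'll turn it back and line up.

Request:
step_arm(plan=[0, 0, 0, 0, 0, -0.04, 0, 0, 0, 0, 0, -0.039, -0.03, -0.2, 0, 0, 0, 0, -0.03, -0.2, 0, 0, 0, 0, -0.007, -0.192, 0, 0, 0, 0, 0, 0, 0.1, 0, 0, 0, 0, 0, 0.1, 0, 0, 0, 0, 0, 0.1, 0, 0, 0, 0, 0, 0, 0, 0, 0])

```text
time_s: 8.68
tool_pos: [0.3748, -0.2773, 0.0339]
orientation: [-3.126, -0.283, 0.004]
ft_force: [-0.8, -0.1, -1.3]
width: 0.184
gripper_force: 78.9
```

Run:
```python
from h import *
np.set_printoptions(precision=4,suppress=True)
delta([.376,-.2785,.021],10.2)
p=shot('top'); im=p['img']; cv2.imwrite('pics/crop3.png',cv2.resize(im[165:325,230:390,::-1],None,fx=3.5,fy=3.5,interpolation=cv2.INTER_CUBIC))
m=spotter.trace('pusher',p)
v,u=np.nonzero(m[0]['pixels']); X=ray(p,np.c_[u,v],get_state()['tool_pos'][2]+.012)[:,:2]; print(m[0]['p'],len(X))
M=np.array([.696,-.221]); d=np.array([np.cos(np.radians(10.2)),np.sin(np.radians(10.2))]); t=(X-M)@d; s=(X-M)@np.array([-d[1],d[0]])
print(t.min(),t.max())
for lo in np.arange(-.36,-.1,.02):
    k=(t>=lo)&(t<lo+.02)
    if k.any(): print(round(lo,2),k.sum(),s[k].min().round(4),s[k].max().round(4),s[k].mean().round(4))
m=spotter.trace('tray',p)
v,u=np.nonzero(m[0]['pixels']); X=ray(p,np.c_[u,v],.027)[:,:2]; b=cv2.boxPoints(cv2.minAreaRect(X.astype(np.float32)*1000))/1000-M; print('tray cab',np.c_[b@d,b@[-d[1],d[0]]])
```

```text
t 8.68 pos [ 0.3748 -0.2773  0.0339] yaw 10.33 F [-0.78 -0.13 -1.32] w 0.184 gf 78.88604879379272
 shift/u [0.0087 0.012  0.1076] turn/u [-0.002   0.0015  0.0015]
0.56 411
-0.27892794105030455 -0.15179109954873793
-0.28 41 -0.005 0.0092 0.0022
-0.26 54 -0.006 0.0129 0.0028
-0.24 64 -0.0077 0.0142 0.0033
-0.22 54 -0.0069 0.0116 0.0023
-0.2 50 -0.0061 0.0107 0.0023
-0.18 92 -0.0222 0.0286 0.0035
-0.16 56 -0.0226 0.0278 0.004Traceback (most recent call last):
  File "<stdin>", line 13, in <module>
IndexError: list index out of range
```

View pics/crop3.png

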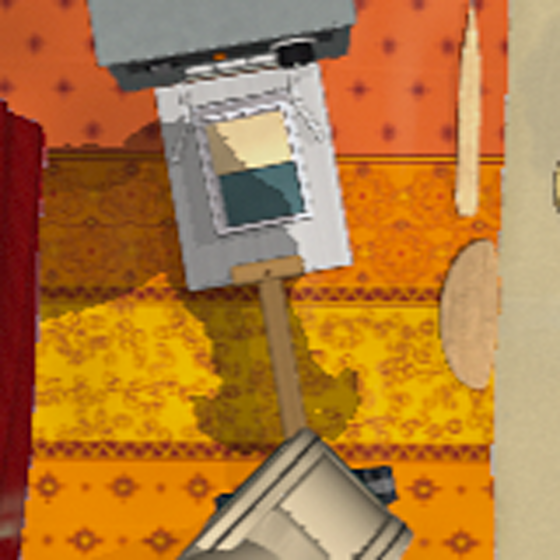

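Head centred on the ledge at crop (267,268), in line with the tray's rear at (267,223). Now I'll lower it and approach.

Request:
step_arm(plan=[0, 0.012, 0.05, 0, 0, 0, 0, 0, 0.057, 0, 0, 0, 0.05, 0, 0, 0, 0, 0, 0.05, 0, 0, 0, 0, 0, 0.04, 0, 0, 0, 0, 0, 0, 0, 0, 0, 0, 0])

```text
time_s: 9.33
tool_pos: [0.3947, -0.2777, 0.0233]
orientation: [3.128, 0.283, 0.002]
ft_force: [0.4, 0.1, -0.6]
width: 0.184
gripper_force: 78.9
```

Request:
step_arm(plan=[0.015, 0, 0, 0, 0, 0, 0.015, 0, 0, 0, 0, 0, 0.015, 0, 0, 0, 0, 0, 0.015, 0, 0, 0, 0, 0, 0.015, 0, 0, 0, 0, 0, 0.015, 0, 0, 0, 0, 0, 0.015, 0, 0, 0, 0, 0])

```text
time_s: 9.92
tool_pos: [0.4046, -0.2746, 0.0226]
orientation: [-3.128, -0.281, 0.003]
ft_force: [-2.0, 0.5, 0.3]
width: 0.181
gripper_force: 79.0
```

```bash
cat >> h.py <<'E'
Y=np.radians(10.2); D=np.array([np.cos(Y),np.sin(Y)]); N=np.array([-D[1],D[0]]); M=np.array([.696,-.221])
def cab(off=.175):
    s=get_state(); r=s['tool_pos'][:2]-M; m=R.from_rotvec(s['orientation']).as_matrix(); f=np.array(s['ft_force'])
    print('t %.2f face x %.4f y %.4f z %.4f yaw %.2f | F along %.2f side %.2f up %.2f'%(s['time_s'],r@D+off,r@N,s['tool_pos'][2],np.degrees(np.arctan2(m[1,0],m[0,0])),f[:2]@D,f[:2]@N,f[2]),'tilt',m[:,2].round(4))
E
python3 -c "from h import *; cab()"
```

```text
t 9.92 face x -0.1213 y -0.0012 z 0.0226 yaw 10.27 | F along -1.89 side 0.84 up 0.31 tilt [-1.8e-03  5.0e-04 -1.0e+00]
```

Request:
step_arm(plan=[0.02, 0, 0, 0, 0, 0, 0.025, 0, 0, 0, 0, 0, 0.025, 0, 0, 0, 0, 0, 0.025, 0, 0, 0, 0, 0, 0.025, 0, 0, 0, 0, 0, 0.025, 0, 0, 0, 0, 0, 0.025, 0, 0, 0, 0, 0, 0.025, 0, 0, 0, 0, 0, 0.025, 0, 0, 0, 0, 0])

```text
time_s: 10.67
tool_pos: [0.4316, -0.2703, 0.0228]
orientation: [-3.129, -0.281, 0.0]
ft_force: [-2.1, 0.7, -0.7]
width: 0.186
gripper_force: 78.9
```

Run:
```python
from h import *
cab(); p=shot('top'); im=p['img']; cv2.imwrite('pics/crop4.png',cv2.resize(im[165:265,250:350,::-1],None,fx=5,fy=5,interpolation=cv2.INTER_CUBIC))
```

```text
t 10.67 face x -0.0940 y -0.0017 z 0.0228 yaw 10.27 | F along -1.94 side 1.04 up -0.65 tilt [-3.e-04 -0.e+00 -1.e+00]
```

View pics/crop4.png

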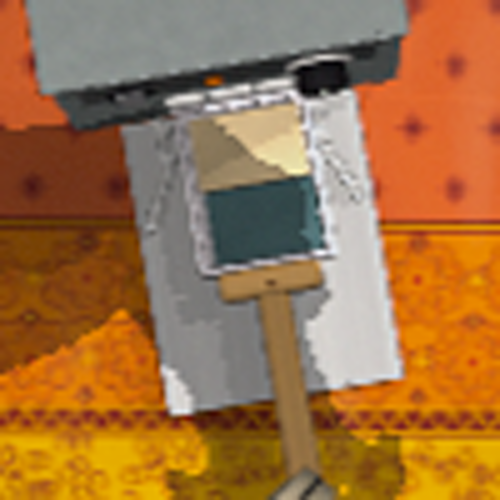

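Tray is square between the runners (rear edge slope matches the ledge) and the head is flat on it at crop (272,282). Pushing on through the flap.

Request:
step_arm(plan=[0.02, -0.004, 0, 0, 0, 0, 0.025, -0.004, 0, 0, 0, 0, 0.025, 0, 0, 0, 0, 0, 0.025, 0, 0, 0, 0, 0, 0.025, 0, 0, 0, 0, 0, 0.025, 0, 0, 0, 0, 0, 0.025, 0, 0, 0, 0, 0, 0.025, 0, 0, 0, 0, 0, 0.025, 0, 0, 0, 0, 0, 0.025, 0, 0, 0, 0, 0])

```text
time_s: 11.55
tool_pos: [0.4604, -0.264, 0.0228]
orientation: [-3.129, -0.281, 0.0]
ft_force: [-3.0, 0.2, -1.1]
width: 0.185
gripper_force: 78.9
```

```bash
python3 -c "from h import *; cab()"
```

```text
t 11.55 face x -0.0645 y -0.0006 z 0.0228 yaw 10.27 | F along -2.92 side 0.69 up -1.06 tilt [-1.e-04  1.e-04 -1.e+00]
```

Request:
step_arm(plan=[0.025, 0, 0, 0, 0, 0, 0.025, 0, 0, 0, 0, 0, 0.025, 0, 0, 0, 0, 0, 0.025, 0, 0, 0, 0, 0, 0.025, 0, 0, 0, 0, 0, 0.025, 0, 0, 0, 0, 0, 0.025, 0, 0, 0, 0, 0, 0.025, 0, 0, 0, 0, 0, 0.025, 0, 0, 0, 0, 0, 0.025, 0, 0, 0, 0, 0])

```text
time_s: 12.38
tool_pos: [0.49, -0.2587, 0.0229]
orientation: [-3.129, -0.281, -0.0]
ft_force: [-3.0, -0.5, -0.7]
width: 0.185
gripper_force: 78.9
```

```bash
python3 -c "from h import *; cab()"
```

```text
t 12.38 face x -0.0345 y -0.0007 z 0.0229 yaw 10.27 | F along -3.04 side 0.05 up -0.69 tilt [ 0.  0. -1.]
```

Request:
step_arm(plan=[0.025, 0, 0, 0, 0, 0, 0.025, 0, 0, 0, 0, 0, 0.025, 0, 0, 0, 0, 0, 0.025, 0, 0, 0, 0, 0, 0.025, 0, 0, 0, 0, 0, 0.025, 0, 0, 0, 0, 0, 0.025, 0, 0, 0, 0, 0, 0.025, 0, 0, 0, 0, 0, 0.025, 0, 0, 0, 0, 0, 0.025, 0, 0, 0, 0, 0])

```text
time_s: 13.22
tool_pos: [0.5195, -0.2534, 0.0229]
orientation: [-3.129, -0.281, 0.0]
ft_force: [-3.6, -0.5, -0.4]
width: 0.182
gripper_force: 78.9
```

Request:
step_arm(plan=[0.025, 0, 0, 0, 0, 0, 0.025, 0, 0, 0, 0, 0, 0.025, 0, 0, 0, 0, 0, 0.025, 0, 0, 0, 0, 0, 0.025, 0, 0, 0, 0, 0, 0.025, 0, 0, 0, 0, 0, 0.025, 0, 0, 0, 0, 0, 0.025, 0, 0, 0, 0, 0, 0.025, 0, 0, 0, 0, 0])

```text
time_s: 13.97
tool_pos: [0.546, -0.2486, 0.0229]
orientation: [-3.129, -0.281, 0.0]
ft_force: [-3.5, -0.9, -0.5]
width: 0.181
gripper_force: 78.9
```

Run:
```python
from h import *
cab(); p=shot('top'); q=shot('scene'); a=cv2.resize(p['img'][165:285,250:350],None,fx=4,fy=4,interpolation=cv2.INTER_CUBIC); b=cv2.resize(q['img'][165:285,270:370],None,fx=4,fy=4,interpolation=cv2.INTER_CUBIC)
cv2.imwrite('pics/crop5.png',np.hstack([a,b])[:,:,::-1])
```

```text
t 13.97 face x 0.0225 y -0.0006 z 0.0229 yaw 10.27 | F along -3.61 side -0.23 up -0.46 tilt [-0.  0. -1.]
```

View pics/crop5.png

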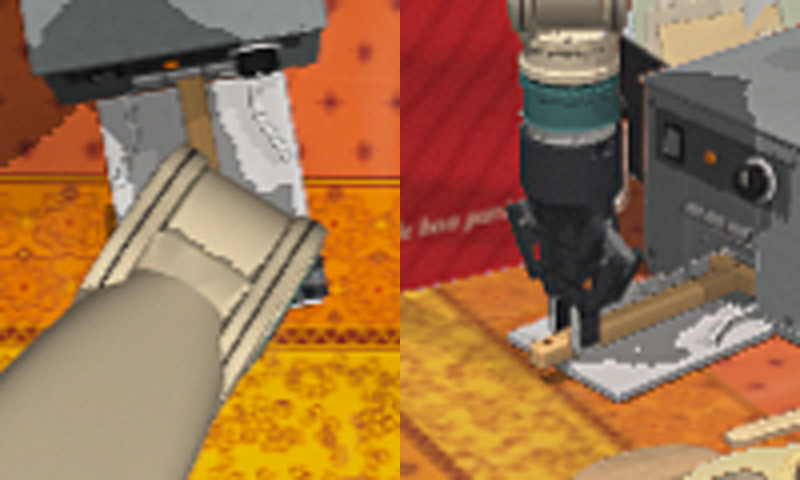

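Gripper and knob are clear in the scene half, with the stick running through the mouth at (740,275). Slowing now to feel for the stop.

Request:
step_arm(plan=[0.013, 0, 0, 0, 0, 0, 0.013, 0, 0, 0, 0, 0, 0.013, 0, 0, 0, 0, 0, 0.013, 0, 0, 0, 0, 0, 0.013, 0, 0, 0, 0, 0, 0.013, 0, 0, 0, 0, 0, 0.013, 0, 0, 0, 0, 0, 0.013, 0, 0, 0, 0, 0, 0.013, 0, 0, 0, 0, 0, 0.013, 0, 0, 0, 0, 0])

```text
time_s: 14.9
tool_pos: [0.5612, -0.2458, 0.0228]
orientation: [-3.129, -0.281, 0.0]
ft_force: [-2.9, 0.2, -0.1]
width: 0.182
gripper_force: 78.9
```

Request:
step_arm(plan=[0.005, 0, 0, 0, 0, 0, 0.005, 0, 0, 0, 0, 0, 0.005, 0, 0, 0, 0, 0, 0.005, 0, 0, 0, 0, 0])

```text
time_s: 15.23
tool_pos: [0.5635, -0.2454, 0.0228]
orientation: [-3.129, -0.281, 0.0]
ft_force: [-3.8, -1.5, -0.9]
width: 0.184
gripper_force: 78.9
```

```bash
python3 -c "from h import *; cab()"
```

```text
t 15.23 face x 0.0402 y -0.0005 z 0.0228 yaw 10.28 | F along -3.96 side -0.80 up -0.90 tilt [-1.e-04  1.e-04 -1.e+00]
```

Request:
step_arm(plan=[0.005, 0, 0, 0, 0, 0, 0.005, 0, 0, 0, 0, 0, 0.005, 0, 0, 0, 0, 0, 0.005, 0, 0, 0, 0, 0])

```text
time_s: 15.57
tool_pos: [0.566, -0.245, 0.0229]
orientation: [3.129, 0.281, 0.0]
ft_force: [-2.5, 0.3, -0.3]
width: 0.182
gripper_force: 78.9
```

Request:
step_arm(plan=[0.005, 0, 0, 0, 0, 0, 0.005, 0, 0, 0, 0, 0, 0.005, 0, 0, 0, 0, 0, 0.005, 0, 0, 0, 0, 0])

```text
time_s: 15.9
tool_pos: [0.5683, -0.2446, 0.0229]
orientation: [3.129, 0.281, 0.0]
ft_force: [-3.0, -0.5, -0.3]
width: 0.184
gripper_force: 78.9
```

Request:
step_arm(plan=[0.005, 0, 0, 0, 0, 0, 0.005, 0, 0, 0, 0, 0, 0.005, 0, 0, 0, 0, 0, 0.005, 0, 0, 0, 0, 0])

```text
time_s: 16.23
tool_pos: [0.5706, -0.2441, 0.0229]
orientation: [3.129, 0.281, -0.0]
ft_force: [-2.6, -1.3, -1.2]
width: 0.182
gripper_force: 78.9
```

Request:
step_arm(plan=[0.005, 0, 0, 0, 0, 0, 0.005, 0, 0, 0, 0, 0, 0.005, 0, 0, 0, 0, 0, 0.005, 0, 0, 0, 0, 0])

```text
time_s: 16.57
tool_pos: [0.573, -0.2437, 0.0229]
orientation: [-3.129, -0.281, 0.0]
ft_force: [-3.0, -0.1, -0.1]
width: 0.183
gripper_force: 78.9
```

Request:
step_arm(plan=[0.005, 0, 0, 0, 0, 0, 0.005, 0, 0, 0, 0, 0, 0.005, 0, 0, 0, 0, 0, 0.005, 0, 0, 0, 0, 0])

```text
time_s: 16.9
tool_pos: [0.5753, -0.2433, 0.0229]
orientation: [-3.129, -0.281, 0.0]
ft_force: [-2.7, -0.0, -0.8]
width: 0.179
gripper_force: 78.9
```

Request:
step_arm(plan=[0.005, 0, 0, 0, 0, 0, 0.005, 0, 0, 0, 0, 0, 0.005, 0, 0, 0, 0, 0, 0.005, 0, 0, 0, 0, 0])

```text
time_s: 17.23
tool_pos: [0.5777, -0.2428, 0.0229]
orientation: [-3.129, -0.281, 0.0]
ft_force: [-3.6, -0.4, -0.2]
width: 0.18
gripper_force: 78.9
```

Request:
step_arm(plan=[0.005, 0, 0, 0, 0, 0, 0.005, 0, 0, 0, 0, 0, 0.005, 0, 0, 0, 0, 0, 0.005, 0, 0, 0, 0, 0])

```text
time_s: 17.57
tool_pos: [0.5801, -0.2424, 0.0229]
orientation: [-3.129, -0.281, 0.0]
ft_force: [-2.5, -0.2, -1.1]
width: 0.184
gripper_force: 78.9
```

Request:
step_arm(plan=[0.005, 0, 0, 0, 0, 0, 0.005, 0, 0, 0, 0, 0, 0.005, 0, 0, 0, 0, 0, 0.005, 0, 0, 0, 0, 0])

```text
time_s: 17.9
tool_pos: [0.5808, -0.242, 0.0224]
orientation: [3.129, 0.281, -0.005]
ft_force: [-6.9, -2.1, -0.3]
width: 0.176
gripper_force: 79.0
```

The stop is felt: progress halted and force rose to about 7 N. Now pressing in gently.

Request:
step_arm(plan=[0.005, 0, 0, 0, 0, 0, 0, 0, 0, 0, 0, 0])

```text
time_s: 18.07
tool_pos: [0.5808, -0.2419, 0.0223]
orientation: [3.129, 0.28, -0.007]
ft_force: [-7.6, -2.4, -0.4]
width: 0.18
gripper_force: 79.1
```

Request:
step_arm(plan=[0.005, 0, 0, 0, 0, 0, 0.005, 0, 0, 0, 0, 0, 0, 0, 0, 0, 0, 0])

```text
time_s: 18.32
tool_pos: [0.5808, -0.2418, 0.022]
orientation: [-3.129, -0.28, 0.011]
ft_force: [-9.9, -1.9, 1.0]
width: 0.185
gripper_force: 79.1
```

Request:
step_arm(plan=[0.005, 0, 0, 0, 0, 0, 0.005, 0, 0, 0, 0, 0, 0, 0, 0, 0, 0, 0, 0, 0, 0, 0, 0, 0, 0, 0, 0, 0, 0, 0, 0, 0, 0, 0, 0, 0])

```text
time_s: 18.82
tool_pos: [0.5808, -0.2416, 0.0217]
orientation: [-3.129, -0.279, 0.014]
ft_force: [-11.3, -2.1, 1.5]
width: 0.184
gripper_force: 79.2
```

```bash
python3 -c "from h import *; cab()"
```

```text
t 18.82 face x 0.0580 y 0.0002 z 0.0217 yaw 10.19 | F along -11.44 side -0.06 up 1.54 tilt [-9.e-03 -6.e-04 -1.e+00]
```

Request:
step_arm(plan=[0.005, 0, 0, 0, 0, 0, 0, 0, 0, 0, 0, 0, 0, 0, 0, 0, 0, 0, 0, 0, 0, 0, 0, 0])

```text
time_s: 19.15
tool_pos: [0.5808, -0.2415, 0.0216]
orientation: [-3.129, -0.279, 0.016]
ft_force: [-12.4, -3.4, 0.5]
width: 0.182
gripper_force: 79.2
```

Request:
step_arm(plan=[-0.02, 0, 0, 0, 0, 0, -0.04, 0, 0, 0, 0, 0, -0.06, 0, 0, 0, 0, 0, -0.06, 0, 0, 0, 0, 0, -0.06, 0, 0, 0, 0, 0, -0.06, 0, 0, 0, 0, 0, -0.06, 0, 0, 0, 0, 0, -0.06, 0, 0, 0, 0, 0, -0.06, 0, 0, 0, 0, 0, -0.06, 0, 0, 0, 0, 0])

```text
time_s: 19.98
tool_pos: [0.5217, -0.2532, 0.0231]
orientation: [3.129, 0.281, 0.001]
ft_force: [-1.1, 0.5, 0.3]
width: 0.182
gripper_force: 78.9
```

```bash
python3 -c "from h import *; cab()"
```

```text
t 19.98 face x -0.0023 y -0.0008 z 0.0231 yaw 10.27 | F along -1.04 side 0.67 up 0.26 tilt [ 7.e-04 -2.e-04 -1.e+00]
```

Request:
step_arm(plan=[-0.06, 0, 0, 0, 0, 0, -0.1, 0, 0, 0, 0, 0, -0.1, 0, 0, 0, 0, 0, -0.1, 0, 0, 0, 0, 0, -0.1, 0, 0, 0, 0, 0, -0.1, 0, 0, 0, 0, 0, -0.1, 0, 0, 0, 0, 0, -0.1, 0, 0, 0, 0, 0, -0.1, 0, 0, 0, 0, 0, -0.1, 0, 0, 0, 0, 0])

```text
time_s: 20.82
tool_pos: [0.4076, -0.2737, 0.0229]
orientation: [3.129, 0.281, 0.0]
ft_force: [-0.4, -0.3, -0.1]
width: 0.182
gripper_force: 78.9
```

Request:
step_arm(plan=[-0.1, 0, 0, 0, 0, 0, -0.1, 0, 0, 0, 0, 0, -0.1, 0, 0, 0, 0, 0, -0.1, 0, 0, 0, 0, 0, -0.1, 0, 0, 0, 0, 0, -0.08, 0, 0, 0, 0, 0, 0, 0, 0, 0, 0, 0])

```text
time_s: 21.4
tool_pos: [0.3381, -0.2855, 0.0226]
orientation: [-3.128, -0.278, 0.002]
ft_force: [-0.5, -0.6, -1.6]
width: 0.184
gripper_force: 78.9
```

Run:
```python
from h import *
cab(); delta([.40,-.335,.03],70)
p=shot('top'); q=shot('scene'); a=cv2.resize(p['img'][165:325,250:370],None,fx=3,fy=3,interpolation=cv2.INTER_CUBIC); b=cv2.resize(q['img'][165:325,260:380],None,fx=3,fy=3,interpolation=cv2.INTER_CUBIC)
cv2.imwrite('pics/crop6.png',np.hstack([a,b])[:,:,::-1])
```

```text
t 21.40 face x -0.1887 y -0.0001 z 0.0226 yaw 10.18 | F along -0.55 side -0.49 up -1.57 tilt [-0.0015  0.001  -1.    ]
t 21.4 pos [ 0.3381 -0.2855  0.0226] yaw 10.18 F [-0.46 -0.58 -1.57] w 0.184 gf 78.93241882324219
 shift/u [ 0.4346  0.4971 -0.063 ] turn/u [-1.200e-03  3.000e-04 -6.647e-01]
```

View pics/crop6.png

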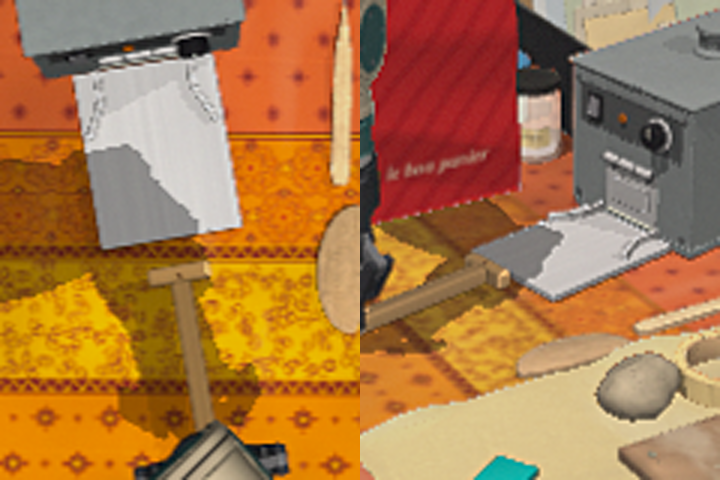

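The flap is shut (scene half (628,195)) and the ledge is empty. The stick is clear in front, its head at crop (180,272). I'll back off slightly, set it down and release.

Request:
step_arm(plan=[-0.06, 0, 0, 0, 0, 0, -0.06, 0, 0, 0, 0, 0, 0, 0, 0.04, 0, 0, 0, 0, 0, 0.04, 0, 0, 0, 0, 0, 0.03, 0, 0, 0, 0, 0, 0.015, 0, 0, 0, 0, 0, 0, 0, 0, 0, 0, 0, 0, 0, 0, 0])

```text
time_s: 22.17
tool_pos: [0.3261, -0.2882, 0.0076]
orientation: [-3.128, -0.282, 0.001]
ft_force: [0.5, -0.6, -0.3]
width: 0.183
gripper_force: 78.9
```

Request:
step_arm(plan=[0, 0, 0.008, 0, 0, 0, 0, 0, 0, 0, 0, 0])

```text
time_s: 22.33
tool_pos: [0.3263, -0.2885, 0.0069]
orientation: [3.129, 0.282, 0.0]
ft_force: [-0.4, 0.1, -1.4]
width: 0.185
gripper_force: 78.9
```

Request:
step_arm(plan=[0, 0, 0, 0, 0, 0, 0, 0, 0, 0, 0, 0, 0, 0, 0, 0, 0, 0, 0, 0, 0, 0, 0, 0, 0, 0, 0, 0, 0, 0, 0, 0, 0, 0, 0, 0, 0, 0, 0, 0, 0, 0, 0, 0, 0, 0, 0, 0], fingers=1)

```text
time_s: 23.0
tool_pos: [0.3262, -0.2885, 0.007]
orientation: [3.129, 0.281, 0.0]
ft_force: [-0.8, 0.4, 0.7]
width: 0.999
gripper_force: 0.0
```

Request:
step_arm(plan=[0, 0, -0.1, 0, 0, 0, 0, 0, -0.2, 0, 0, 0, 0, 0, -0.2, 0, 0, 0, 0, 0, -0.2, 0, 0, 0, 0, 0, -0.2, 0, 0, 0, 0, 0, 0, 0, 0, 0, 0, 0, 0, 0, 0, 0])

```text
time_s: 23.58
tool_pos: [0.3272, -0.2896, 0.1164]
orientation: [3.126, 0.281, 0.004]
ft_force: [0.5, 0.3, -0.6]
width: 1.001
gripper_force: 0.0
```

Run:
```python
from h import *
p=shot('top'); q=shot('scene')
for n,pic in(('top',p),('scene',q)):
    for r in spotter.spot_point('pusher',pic)[:1]: print(n,r['p'],w(pic,r['location']))
a=cv2.resize(p['img'][165:325,250:370],None,fx=3,fy=3,interpolation=cv2.INTER_CUBIC); b=cv2.resize(q['img'][165:325,245:365],None,fx=3,fy=3,interpolation=cv2.INTER_CUBIC)
cv2.imwrite('pics/crop7.png',np.hstack([a,b])[:,:,::-1])
```

```text
top 0.96 [ 3.61592806e-01 -2.82774840e-01 -9.53526932e-05]
scene 0.56 [ 3.60284650e-01 -2.82614632e-01  3.24075281e-04]
```

View pics/crop7.png

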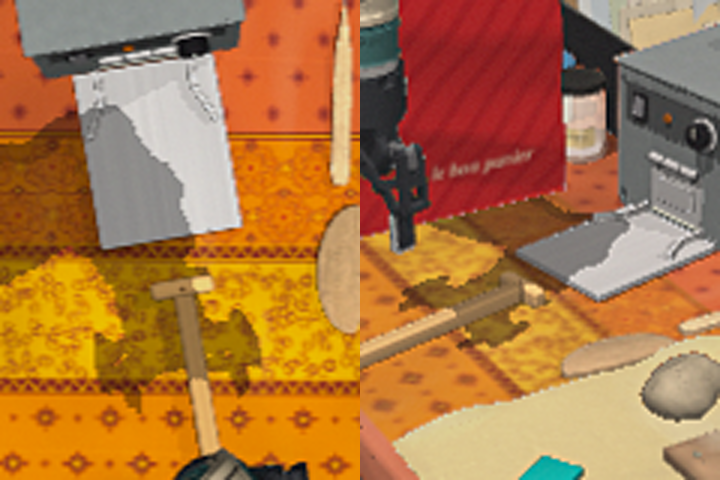

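The stick lies flat (z ≈ 0), its head at crop (182,288) clear of the ledge. The flap is shut, the tray is inside and the other things are undisturbed, so I'm handing in.

```bash
python3 -c "from h import *; print(workorder.job_done())"
```

```text
the job is handed in; nothing more can be done
None
```

I handed the job in, but its result wasn't shown. The tray was pressed home against the back stop at about 12–13 N, the flap is shut behind it, and the stick lies flat on the table about 40 mm clear of the ledge.

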